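# Punch the red and the blue medallion on a sliding carrier

### The job

Slide the carrier about on its two slides until the brass dot of the red medallion is right under the punch and press the punch's black knob fully down, let it spring up, then do the same for the blue medallion. Then slide the carrier all the way towards the robot, up to its stop, ready for unloading. Press the punch down nowhere else, keep all four medallions lying in their pockets, and do not disturb the mallet and the stone beside the jig.

Things in the scene. Friction and masses are not known exactly. Their poses are not given: they have to be found in the camera images.
- punch_axis (a point): Point on the fixed vertical axis of the punch, 52 mm above the table, level with the tops of the medallions. Axes of the green fixed jig: x along the lower slide, away from the robot towards the jig's column, y along the upper slide, z up.
- jig: The fixed green jig; origin on the table right under the punch, axes as above. Column 45 x 50 mm, 150 mm tall, 180 mm beyond the punch in x; from it a 22 mm wide arm (126 to 150 mm above the table) reaches over the carrier to a sleeve, 28 mm diameter, 110 to 160 mm above the table, that guides the punch.
- saddle (a joint): Lower slide along jig x, in m, from -0.075 (carrier pulled fully towards the robot, against the stop) to 0.045 (fully away). Stiff: about 2.5 N of friction, stays where it is left.
- carrier (a joint): Upper slide along jig y, in m, from -0.050 to 0.050. Same friction. When both slides read 0 the middle of the carrier is on the punch axis, as at the start.
- punch (a joint): Spring punch, in m: 0 up, grows as it is pressed; its point touches a medallion at about 0.0125, which counts as fully down (limit 0.014 with nothing below). It takes about 5 N and springs back up when released.
- carrier_mid (a point): Middle of the wooden carrier, on its pocket floor, 42 mm above the table; axes as the jig's. The carrier is a 156 x 156 mm tray, walls 6 mm thick and 12 mm high, with four square pockets whose centres are 37.5 mm from the middle in x and y. It moves with both slides.
- cup (a point): Centre of the mouth of the square aluminium finger cup, 140 mm from the carrier's middle towards -x (robot's side); rim 81 mm above the table. Outside 66 x 66 mm, walls 8 mm, inside 50 x 50 mm, floor about 44 mm above the table. Closed fingertips put into it move the carrier along both slides.
- punch_top (a point): Centre of the top of the punch's black knob (38 mm diameter, 14 mm thick); 204 mm above the table when up. Press it straight down.
- red: Round enamel medallion, red, 64 mm diameter, 10 mm thick, 90 g, with a 12 mm brass dot at the centre of its top; lies loose (2.5 mm play) in one of the four pockets of the carrier (any of the four), top face 4 mm proud of the pocket walls. Origin: centre of its underside, which lies about 42 mm above the table.
- blue: Round enamel medallion, blue, 64 mm diameter, 10 mm thick, 90 g, with a 12 mm brass dot at the centre of its top; lies loose (2.5 mm play) in one of the four pockets of the carrier (any of the four), top face 4 mm proud of the pocket walls. Origin: centre of its underside, which lies about 42 mm above the table.
- yellow: Round enamel medallion, yellow, 64 mm diameter, 10 mm thick, 90 g, with a 12 mm brass dot at the centre of its top; lies loose (2.5 mm play) in one of the four pockets of the carrier (any of the four), top face 4 mm proud of the pocket walls. Origin: centre of its underside, which lies about 42 mm above the table.
- white: Round enamel medallion, white, 64 mm diameter, 10 mm thick, 90 g, with a 12 mm brass dot at the centre of its top; lies loose (2.5 mm play) in one of the four pockets of the carrier (any of the four), top face 4 mm proud of the pocket walls. Origin: centre of its underside, which lies about 42 mm above the table.
- mallet: Wooden mallet lying beside the jig on its +y side: handle 22 mm thick along x, from -130 to 70 mm, head 50 x 80 x 44 mm at x = 85 mm. Origin on the table under the handle's axis. Leave alone.
- stone: Grey round weight stone, 92 mm diameter, 41 mm tall, beside the jig on its -y side. Origin: centre of its underside. Leave alone.
Mind the look-alikes: they are no part of the job. What is meant by the red is not pink, and is the larger of those in its own colour. Of the things shaped like the blue, the blue one is meant.

How it is judged:
On the way, in this order (a step that is already met when the one before it is completed fails the run):
1. the punch is pressed fully down on the brass dot of the red medallion (value of joint punch above 0.0095 m and horizontal distance between red and punch_axis below 0.006 m), for 0.1 s.
2. the punch has sprung up again (value of joint punch below 0.004 m), for 0.1 s.
3. the punch is pressed fully down on the brass dot of the blue medallion (value of joint punch above 0.0095 m and horizontal distance between blue and punch_axis below 0.006 m), for 0.1 s.
At the end, for the whole second after the job is handed in: Lower slide within 5 mm of its stop on the robot's side (upper slide anywhere), punch up (within 4 mm), all four medallions flat in their pockets (within 6 mm of the floor, under 0.1 rad) and at rest; red, then blue, were punched fully down (9.5 mm) within 6 mm of their centres (value of joint saddle below -0.07 m and value of joint punch below 0.004 m and z of each of red, blue, yellow, white in the frame of carrier_mid below 0.006 m and angle between each of red, blue, yellow, white's own z axis and vertical below 0.1 rad and linear speed of each of red, blue, yellow, white below 0.02 m/s); the robot touches nothing.
It fails at once if the punch is pressed down (9.5 mm or more) more than 9 mm off the centres of both the red and the blue medallion (value of joint punch above 0.0095 m and horizontal distance between each of red, blue and punch_axis above 0.009 m).
It fails at once if a medallion is lifted out of its pocket (over 15 mm above the pocket floor) (z of any of red, blue, yellow, white in the frame of carrier_mid above 0.015 m).
It fails at once if the mallet or the stone is moved by more than 30 mm (distance of any of mallet, stone from where it was at the start of the episode above 0.03 m).
It also fails if it takes over 56 s, if anything falls off the work surface, if the arm or the gripper's body presses on something with over 40 N, if the wrist force passes 120 N, or if a joint passes its speed limit or range.

### The arm

A 6-joint arm with a two-finger parallel gripper is mounted at the origin on the work surface. World frame = base frame: x ahead of the robot, y to its left, z up, the work surface at z = 0. Lengths are in m, angles in rad, forces in N, time in s.
With the tool pointing down it reaches from about 0.3 to 0.775 m from the base axis. Payload 14.6 kg.
Tool frame: the origin (TCP) lies on the mounting face of the last link; the fingertips stand 199 mm ahead of it and the grasp point (between the pads) lies 180 mm ahead of it; z points along the fingers, y is the direction in which the jaws open and shut (so a half turn about z gives the same grasp; the last joint's range is limited). The gripper opens to 94 mm and grips with 3 to 60 N. Pads are 16 mm wide; open, the fingers measure 119 mm over their backs; the gripper's body (75 mm by 177 mm) begins 78 mm behind the grasp point.
Start: joints at [-1.311, 0.3, 1.521, -0, 1.321, -0.067], TCP at [0.177, -0.521, 0.405] pointing down, gripper open.
Joint ranges: [-3.03, 3.03], [-0.79, 2.21], [0.23, 2.52], [-1.04, 4.18], [0, 3.07], [-2.55, 2.55]. Speed limits (rad/s): [2.22, 2.22, 2.57, 3.14, 3.14, 3.14].

### API

Orientations are given as [roll, pitch, yaw] about the fixed x, y, z axes, in that order (R = Rz(yaw) Ry(pitch) Rx(roll)).
In Python, from station import sensors, vision, job gives the robot as it stands. The module is installed in compiled form; this text tells all that it offers.
- The arm moves only by the tool arm_command, never from a script. Its argument "plan" is one flat list of numbers, 5 for each row, row after row: the closure, from -1 (fully open) to 1 (shut), so that 0 is half open, then the shift along the world's x, y, z scaled (see below), then the turn about the world's z scaled (see below). A call has 1 to 20 rows; each row is the pose to reach, as a shift and turn from the pose commanded when the call began; what a row does not reach only later rows make up. The controller multiplies each number of a shift by 400 mm and each number of a turn by 120 degrees. A row lasts 1/10 s, in which the tool goes at most 50 mm and 8.59 degrees, less where a joint would pass 70% of its speed; a pose out of reach is approached as far as the arm can. A call with a number of a shift or a turn outside -1 to 1 is refused whole. A call with a gripper value outside its range is refused whole. The fingers move at their own pace and stop on an object; "newtons" is the grip in N (left out, the last holds). Time passes only in rows, so rows that repeat a pose let the fingers close. It gives the time, the measured TCP pose, the force and the opening at its end, in the units of the state.
- sensors.get_obs(): the state, without advancing time (a new reading comes with each control period).
- vision.camera(name): name is "scene" or "top"; returns the picture (384x512x3 uint8, blue, green, red); there is no depth.
- vision.camera_params(name): a dict with "intrinsics" (3x3 intrinsics, pixels), "k1" (the pictures are not rectified: a ray, as slopes to the right and down, at radius r is drawn at 1 + k1 r^2 times it, then the intrinsics apply), "rvec" (rotation vector, rad) and "tvec" (3), from world to camera coordinates, as OpenCV has them. Camera axes: x right, y down, z forward; pixel columns grow to the right and rows downward; lengths in m; the calibration is good to about 2 mm. A picture is of the moment at which its call begins. camera_params takes no time and is no camera call.
- job.hand_in(): hands the job in, once; it reports no verdict.
Trained networks look in the newest picture that a camera, given by its name, has taken for a name from the list of things; names that differ only in an ending like _2 or _b are one class to them, and where a whole thing is asked for, a point or a joint stands for the part that bears it (a point fixed in the world has none). Each returns a list of dicts, best first, with "confidence" (0 to 1); they miss things now and then, are a little off and sometimes report something else, mostly with a low value. They report only what shows in the picture. A call takes as long as a camera call. They do not tell look-alikes from the thing itself.
- vision.search_frame(name, camera): "at" ([row, column] in pixels, amid what is visible of it).
- vision.silhouettes(name, camera): "mask" (384x512 bool, what is visible of it) and "at" ([row, column] in pixels, amid what is visible of it).
- vision.pinpoint(name, camera): "at" ([row, column] in pixels: a listed point, or the origin of a listed thing).
The state is a dict: "time_s": time; "qpos": joint angles; "joint_vel": joint speeds; "tau": joint torques, N m; "ee_pos": TCP position; "eef_rot": TCP orientation; "force": force on the tool from outside, world axes, zero at the start; "moment": the same for the moment, N m; "grip_width": finger opening in m.
Only numpy, scipy, OpenCV 4.12 (cv2) and the standard library are available. Lean on these libraries where they do the work, as an engineer would, in place of code of your own. Each camera call takes 0.05 s, during which the arm holds its last target.

## Working session

There is one attempt and no reset: what is moved stays moved. The work goes in short steps, Python scripts to look and compute and a tool call to move; the robot and the scene stay as the last step left them, time stands still between calls to the robot, and variables do not carry over. Pictures are saved under pics/ and viewed, and the job is handed in when it is done.

Besides the shell and the picture viewer there is one more tool, called after "Emit:" in YAML: its name, and indented under it one key for each argument. arm_command: Moves the arm, as the interface text tells. Its arguments: {"type":"object","properties":{"plan":{"type":"array"},"newtons":{"type":"number"}},"required":["plan"]}

```bash
mkdir -p pics
python3 - <<'E'
from station import sensors, vision, job
import cv2
for n in("scene","top"):
    im=vision.camera(n); cv2.imwrite(f"pics/{n}0.png",im)
    p=vision.camera_params(n); print(n,p)
o=sensors.get_obs(); print(o)
for c in("scene","top"):
  for n in("punch_axis","punch_top","cup","carrier_mid","jig","red","blue","yellow","white","mallet","stone"):
    try: r=vision.pinpoint(n,c); print(c,n,[(d["at"],round(d["confidence"],2)) for d in r][:4])
    except Exception as e: print(c,n,e)
E
```

```text
scene {'intrinsics': array([[477.18903964,   0.        , 264.15689829],
       [  0.        , 477.18903964, 191.72743321],
       [  0.        ,   0.        ,   1.        ]]), 'k1': -0.06591196832778425, 'rvec': array([ 2.32257064,  0.86704837, -0.28594155]), 'tvec': array([-0.48890224, -0.21808514,  1.35542182])}
top {'intrinsics': array([[391.89904345,   0.        , 258.39649352],
       [  0.        , 391.89904345, 189.084759  ],
       [  0.        ,   0.        ,   1.        ]]), 'k1': 0.01384039521601091, 'rvec': array([ 2.14176603, -2.18145954,  0.10681354]), 'tvec': array([0.05062303, 0.64756547, 1.01269174])}
{'time_s': 0.1, 'qpos': array([-1.31059704e+00,  3.00371767e-01,  1.52151128e+00,  9.14981105e-06,
        1.32072888e+00, -6.66061698e-02]), 'joint_vel': array([ 6.49422637e-05, -1.23433192e-03, -1.09236383e-03,  1.61482917e-03,
       -9.00113679e-04, -6.82638431e-04]), 'tau': array([ 7.13068366e-04, -5.32645297e+01, -3.53278971e+01,  7.09955301e-02,
        2.35056173e-02, -5.92326342e-05]), 'ee_pos': array([ 0.17654554, -0.52085561,  0.40417025]), 'eef_rot': array([
[... 691 characters left out ...]
9, 238.9], 0.8)]
scene mallet [([173.2, 276.9], 0.68)]
scene stone [([344.7, 155.0], 0.74)]
top punch_axis [([176.4, 289.1], 0.91)]
top punch_top [([167.0, 271.8], 0.66), ([163.5, 295.9], 0.6)]
top cup [([227.0, 304.8], 0.98), ([178.1, 289.3], 0.55)]
top carrier_mid [([176.8, 292.0], 0.74)]
top jig [([182.1, 288.0], 0.92), ([179.6, 288.8], 0.6)]
top red [([154.9, 216.0], 0.86), ([160.5, 299.4], 0.64), ([188.4, 393.3], 0.64), ([135.3, 351.9], 0.61)]
top blue [([172.6, 167.9], 0.93), ([169.2, 270.4], 0.86), ([264.2, 270.8], 0.63)]
top yellow [([192.0, 276.6], 0.76)]
top white [([186.7, 313.3], 0.84), ([195.9, 281.1], 0.59)]
top mallet [([237.5, 205.1], 0.71)]
top stone [([189.8, 395.2], 0.72)]
```

View pics/scene0.png

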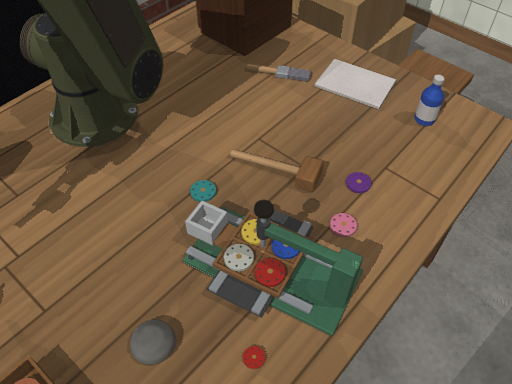

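View pics/top0.png

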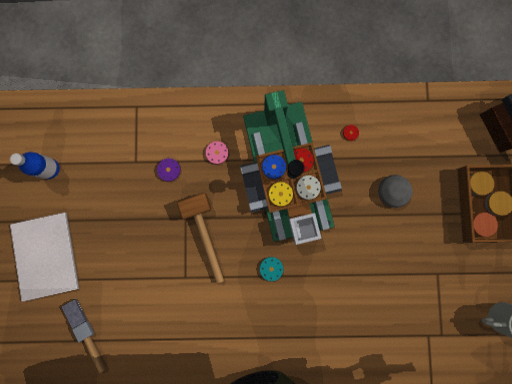

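Run:
```python
import cv2
a=cv2.imread("pics/top0.png")[110:260,220:370]; cv2.imwrite("pics/top0c.png",cv2.resize(a,(600,600),interpolation=cv2.INTER_CUBIC))
a=cv2.imread("pics/scene0.png")[170:320,170:370]; cv2.imwrite("pics/scene0c.png",cv2.resize(a,(800,600),interpolation=cv2.INTER_CUBIC))
```

```text
(no output)
```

View pics/top0c.png

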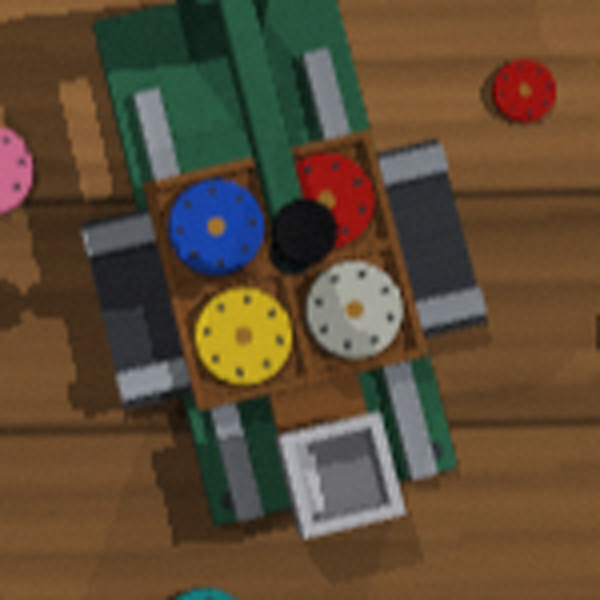

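View pics/scene0c.png

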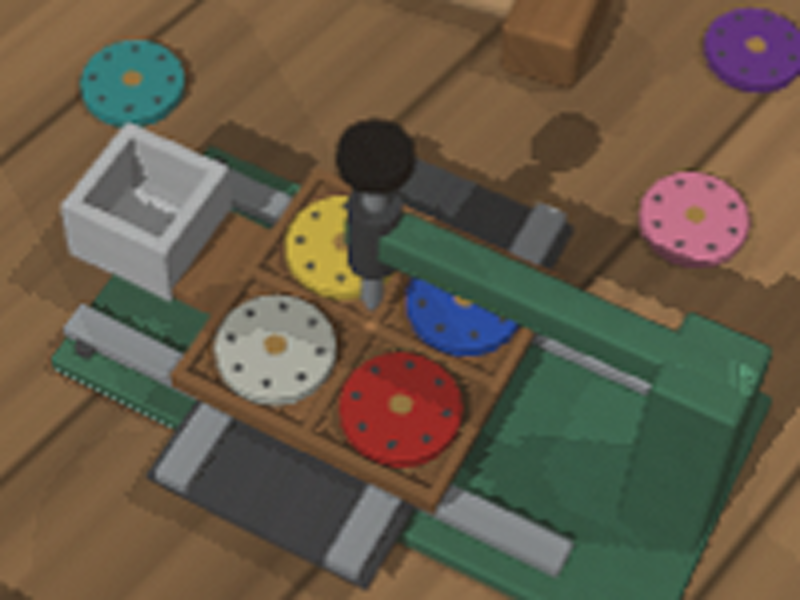

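Both views show red in the far/−y pocket (top about (301,159)) and blue in the far/+y pocket (top (274,166)). The cup is at about (305,228) in the top view. Next I fit the jig pose.

```bash
cat > h.py <<'E'
import numpy as np, cv2
from station import sensors, vision
P={n:vision.camera_params(n) for n in("scene","top")}
def proj(n,X):
    p=P[n]; R=cv2.Rodrigues(p["rvec"])[0]; c=np.atleast_2d(X)@R.T+p["tvec"]; s=c[:,:2]/c[:,2:]
    s=s*(1+p["k1"]*(s**2).sum(1,keepdims=True)); K=p["intrinsics"]
    return s*[K[0,0],K[1,1]]+[K[0,2],K[1,2]]
def back(n,uv,z):
    p=P[n]; K=p["intrinsics"]
    u=cv2.undistortPoints(np.array([[uv]],float),K,np.array([p["k1"],0,0,0.]))[0,0]
    R=cv2.Rodrigues(p["rvec"])[0]; C=-R.T@p["tvec"]; d=R.T@np.array([u[0],u[1],1]); return C+d*(z-C[2])/d[2]
def j2w(j,X):
    x,y,a=j; X=np.atleast_2d(X); c,s=np.cos(a),np.sin(a)
    return np.c_[x+c*X[:,0]-s*X[:,1], y+s*X[:,0]+c*X[:,1], X[:,2]]
E
cat > fit.py <<'E'
from h import *
from scipy.optimize import least_squares
T=lambda X,Y:((X+.5)/4-.5+220,(Y+.5)/4-.5+110)
S=lambda X,Y:((X+.5)/4-.5+170,(Y+.5)/4-.5+170)
h=.033;q=.0375
cup=lambda sx,sy:(-.14+sx*h,sy*h,.081)
ob=[("top",T(277,433),cup(1,1)),("top",T(378,414),cup(1,-1)),("top",T(405,514),cup(-1,-1)),("top",T(303,537),cup(-1,1)),
("scene",S(65,207),cup(-1,-1)),("scene",S(130,124),cup(-1,1)),("scene",S(228,170),cup(1,1)),("scene",S(160,243),cup(1,-1)),
("top",T(216,226),(q,q,.052)),("top",T(243,335),(-q,q,.052)),("top",T(355,309),(-q,-q,.052)),("top",T(326,200),(q,-q,.052)),
("scene",S(275,345),(-q,-q,.052)),("scene",S(400,404),(q,-q,.052)),
("scene",S(375,150),(0,0,.204)),("top",T(305,229),(0,0,.204))]
def res(v):
    return np.concatenate([(proj(n,j2w(v,X))[0]-uv) for n,uv,X in ob])
r=least_squares(res,[.55,-.1,-.2],loss="soft_l1"); print(r.x)
for o,e in zip(ob,res(r.x).reshape(-1,2)): print(o[0],o[2],e.round(2))
for c in("top","scene"):
    rr=least_squares(lambda v:np.concatenate([(proj(n,j2w(v,X))[0]-uv) for n,uv,X in ob if n==c]),r.x); print(c,rr.x)
np.save("jig.npy",r.x)
E
python3 fit.py
```

```text
[ 0.67864965 -0.04779497  0.21153843]
top (-0.10700000000000001, 0.033, 0.081) [0.19 0.59]
top (-0.10700000000000001, -0.033, 0.081) [ 0.27 -0.6 ]
top (-0.17300000000000001, -0.033, 0.081) [-0.11 -0.04]
top (-0.17300000000000001, 0.033, 0.081) [-0.11  0.21]
scene (-0.17300000000000001, -0.033, 0.081) [-0.91 -0.44]
scene (-0.17300000000000001, 0.033, 0.081) [-0.41 -0.63]
scene (-0.10700000000000001, 0.033, 0.081) [ 0.34 -0.58]
scene (-0.10700000000000001, -0.033, 0.081) [1.16 2.95]
top (0.0375, 0.0375, 0.052) [ 0.17 -0.21]
top (-0.0375, 0.0375, 0.052) [0.03 0.01]
top (-0.0375, -0.0375, 0.052) [-0.2   0.03]
top (0.0375, -0.0375, 0.052) [ 0.23 -0.12]
scene (-0.0375, -0.0375, 0.052) [-0.01 -0.03]
scene (0.0375, -0.0375, 0.052) [-0.02  0.31]
scene (0, 0, 0.204) [ 0.17 -0.24]
top (0, 0, 0.204) [-0.05  0.07]
top [ 0.6786448  -0.0476789   0.21157601]
scene [ 0.67828761 -0.04775623  0.2074584 ]
```

Emit:
arm_command:
  plan: [1,0.9,1,0,-0.055,1,0.9,1,0,-0.055,1,0.9,1,0,-0.055,1,0.9,1,0,-0.055,1,0.9,1,0,-0.055,1,0.9,1,0,-0.055,1,0.9,1,0,-0.055,1,0.9,1,0,-0.055,1,0.9,1,0,-0.055,1,0.9,1,0,-0.055,1,0.9,1,0,-0.055,1,0.9,1,0,-0.055,1,0.9,1,0,-0.055,1,0.9,1,0,-0.055,1,0.9,1,0,-0.055,1,0.9,1,0,-0.055]

```text
time_s: 2.8
ee_pos: [0.5361, -0.1217, 0.4049]
eef_rot: [3.141, -0.0, 0.21]
force: [0.0, -0.9, -1.1]
grip_width: 0.0007
```

Run:
```python
from h import *
o=sensors.get_obs(); j=np.load("jig.npy")
print(o["time_s"],o["ee_pos"],o["eef_rot"],o["force"],o["grip_width"])
cup=j2w(j,[[-.14,0,0]])[0]; print("cup",cup,(cup-o["ee_pos"])/.4)
# dots wrt jig from hand picks
for nm,uv in(("red scene",(269.9,270.9)),("blue top",(273.6,166.1)),("red top",(301.1,159.6))):
    w=back(nm.split()[1],uv,.052); c,s=np.cos(j[2]),np.sin(j[2]); d=w[:2]-j[:2]; print(nm,c*d[0]+s*d[1],-s*d[0]+c*d[1])
```

```text
2.8 [ 0.53611023 -0.12167891  0.40488965] [ 3.14139588e+00 -2.94173991e-04  2.10257032e-01] [ 0.04230506 -0.94710214 -1.08814258] 0.0006776474525760916
cup [ 0.54177038 -0.07718997  0.        ] [ 0.01415038  0.11122235 -1.01222413]
red scene 0.03799850927830808 -0.037120231731713256
blue top 0.03714887655464778 0.03811697943814564
red top 0.037420362942359627 -0.03678211478805085
```

Emit:
arm_command:
  plan: [1,0.012,0.111,0,0.004,1,0.012,0.111,0,0.004,1,0.012,0.111,-0.1,0.004,1,0.012,0.111,-0.2,0.004,1,0.012,0.111,-0.28,0.004,1,0.012,0.111,-0.33,0.004,1,0.012,0.111,-0.37,0.004,1,0.012,0.111,-0.37,0.004,1,0.012,0.111,-0.37,0.004]

```text
time_s: 3.7
ee_pos: [0.5414, -0.077, 0.2572]
eef_rot: [3.141, -0.0, 0.22]
force: [-0.7, -0.2, 1.3]
grip_width: 0.0007
```

Run:
```python
from h import *
o=sensors.get_obs(); j=np.load("jig.npy"); print(o["time_s"],o["ee_pos"],o["eef_rot"][2],o["force"])
c,s=np.cos(j[2]),np.sin(j[2])
a=[cv2.resize(vision.camera("top")[110:260,220:370],(400,400),interpolation=cv2.INTER_CUBIC),cv2.resize(vision.camera("scene")[170:320,170:320],(400,400),interpolation=cv2.INTER_CUBIC)]
cv2.imwrite("pics/in.png",np.hstack(a))
```

```text
3.7 [ 0.54141515 -0.07696203  0.25724628] 0.21954836032244063 [-0.68186873 -0.16908204  1.3154829 ]
```

View pics/in.png

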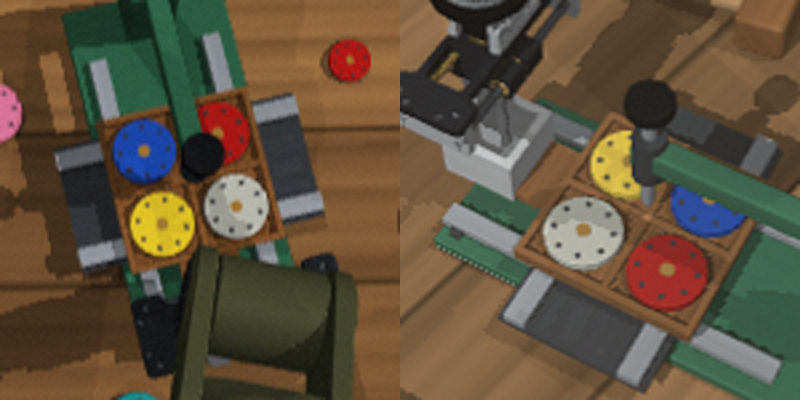

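The closed fingertips are inside the cup and the carrier has not moved. Next is y, then x, stopping a little short.

Emit:
arm_command:
  plan: [1,-0.006,0.029,0,0,1,-0.012,0.058,0,0,1,-0.018,0.086,0,0,1,-0.0247,0.1149,0,0,1,-0.0247,0.1149,0,0,1,-0.056,0.108,0,0,1,-0.087,0.1015,0,0,1,-0.118,0.095,0,0,1,-0.1494,0.0881,0,0,1,-0.1494,0.0881,0,0,1,-0.1494,0.0881,0,0]

```text
time_s: 4.9
ee_pos: [0.4818, -0.0411, 0.2567]
eef_rot: [-3.141, 0.0, 0.22]
force: [0.8, -0.9, -0.2]
grip_width: 0.0007
```

```bash
cat > look.py <<'E'
from h import *
import sys
tag=sys.argv[1]
o=sensors.get_obs(); j=np.load("jig.npy"); print(o["time_s"],o["ee_pos"],o["eef_rot"][2],o["force"])
c,s=np.cos(j[2]),np.sin(j[2])
def wj(w): d=np.array(w[:2])-j[:2]; return np.array([c*d[0]+s*d[1],-s*d[0]+c*d[1]])
print("tcp jig",wj(o["ee_pos"]))
im={n:vision.camera(n) for n in("top","scene")}
for n,I in im.items():
    hsv=cv2.cvtColor(I,cv2.COLOR_BGR2HSV).astype(int); H,S,V=[hsv[...,k] for k in range(3)]
    for col,m in (("blue",(H>105)&(H<125)&(S>150)),("yellow",(H>22)&(H<32)&(S>160)&(V>110)),("red",((H<5)|(H>175))&(S>170)&(V>50)),("white",(S<60)&(V>150))):
        # within jig area
        k,l,st,ce=cv2.connectedComponentsWithStats(m.astype(np.uint8))
        for i in range(1,k):
            if st[i,4]<60: continue
            w=back(n,ce[i],.052); q=wj(w)
            if abs(q[0])<.14 and abs(q[1])<.14:
                cs,_=cv2.findContours((l==i).astype(np.uint8),cv2.RETR_EXTERNAL,cv2.CHAIN_APPROX_NONE)
                hl=cv2.convexHull(cs[0]).astype(float)[:,0]; 
                P2=np.array([wj(back(n,p,.052)) for p in hl])*1000; (cx,cy),r=cv2.minEnclosingCircle(P2.astype(np.float32))
                print(n,col,st[i,4],"centroid jig mm",(q*1000).round(1),"circ",round(cx,1),round(cy,1),"r",round(r,1))
K=lambda n,X: proj(n,j2w(j,[X]))[0]
a=[cv2.resize(im["top"][110:260,220:370],(400,400),interpolation=cv2.INTER_CUBIC),cv2.resize(im["scene"][170:320,170:320],(400,400),interpolation=cv2.INTER_CUBIC)]
cv2.imwrite(f"pics/{tag}.png",np.hstack(a))
E
python3 look.py l1
```

```text
4.9 [ 0.48181994 -0.04113664  0.2566824 ] 0.21991181341536503 [ 0.75494601 -0.92885372 -0.21176842]
tcp jig [-0.19104418  0.04783713]
top blue 406 centroid jig mm [-1.9 76.6] circ -1.7 76.6 r 31.2
top yellow 433 centroid jig mm [-76.3  75.9] circ -76.1 76.0 r 31.8
top red 299 centroid jig mm [-6.4  6.3] circ -1.6 1.9 r 31.8
top white 109 centroid jig mm [79.2 64.4] circ 87.1 66.2 r 46.5
top white 364 centroid jig mm [-77.1   2. ] circ -75.7 0.8 r 31.1
top white 91 centroid jig mm [-89.4 -97.7] circ -89.8 -96.8 r 23.5
top white 97 centroid jig mm [-130.2  -55.7] circ -129.9 -56.4 r 21.9
scene blue 202 centroid jig mm [ 0.2 88.6] circ 1.0 82.2 r 29.9
scene yellow 353 centroid jig mm [-80.   68.8] circ -74.4 73.7 r 33.7
scene red 494 centroid jig mm [ 2.1 -3.9] circ 1.0 -1.2 r 33.0
scene white 469 centroid jig mm [-76.1   0. ] circ -75.8 -1.5 r 33.1
scene white 135 centroid jig mm [-118.9  -74.8] circ -118.8 -72.5 r 22.6
scene white 138 centroid jig mm [ -83.3 -109.6] circ -83.7 -107.2 r 24.2
scene white 88 centroid jig mm [  14.8 -117.5] circ 13.7 -116.8 r 14.8
```

View pics/l1.png

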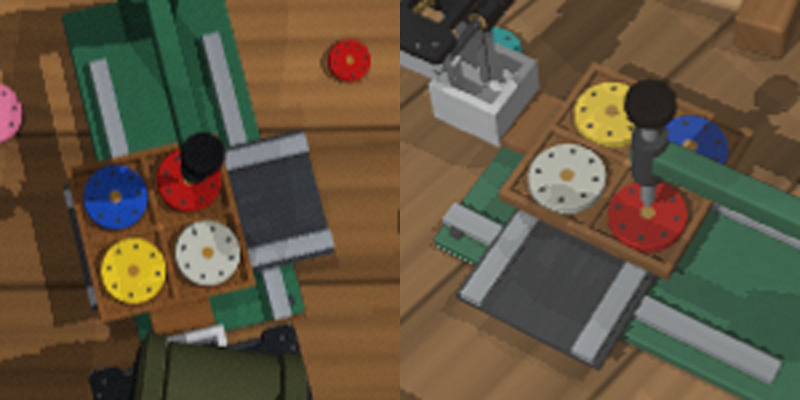

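Red sits within about 2 mm of the punch axis in both views. I'll centre the fingers in the cup, lift, and go over the knob.

Emit:
arm_command:
  plan: [1,0.0354,-0.0162,0,0,1,0.0354,-0.0162,0,0,1,0.0354,-0.0162,0.1,0,1,0.0354,-0.0162,0.22,0,1,0.0354,-0.0162,0.34,0,1,0.0354,-0.0162,0.4325,0,1,0.15,-0.0162,0.4325,0,1,0.27,-0.0165,0.4325,0,1,0.39,-0.0165,0.4325,0,1,0.492,-0.0167,0.4325,0,1,0.492,-0.0167,0.4325,0,1,0.492,-0.0167,0.4325,0]

```text
time_s: 6.2
ee_pos: [0.6787, -0.0476, 0.428]
eef_rot: [-3.141, 0.002, 0.22]
force: [-0.8, 0.1, 0.5]
grip_width: 0.0009
```

```bash
python3 look.py l2
```

```text
6.2 [ 0.67867048 -0.04761921  0.4279953 ] 0.22033507463170765 [-0.75661814  0.10189422  0.51473028]
tcp jig [5.72713008e-05 1.67468145e-04]
top blue 261 centroid jig mm [-5.7 84.7] circ -2.0 78.1 r 30.9
top yellow 136 centroid jig mm [-72.6  94. ] circ -73.2 87.5 r 28.7
scene blue 204 centroid jig mm [ 0.3 88.7] circ 1.0 82.2 r 29.9
scene yellow 339 centroid jig mm [-79.3  68.9] circ -74.2 73.9 r 33.6
scene red 495 centroid jig mm [ 2.1 -3.9] circ 1.0 -1.2 r 33.0
scene white 499 centroid jig mm [-75.6  -0.4] circ -75.2 -1.1 r 33.2
scene white 235 centroid jig mm [-82.8 -95.8] circ -83.5 -93.5 r 38.1
scene white 261 centroid jig mm [ 15.  -91.1] circ 15.4 -90.2 r 41.2
scene white 68 centroid jig mm [110.6 -68.1] circ 108.3 -67.3 r 38.1
```

View pics/l2.png

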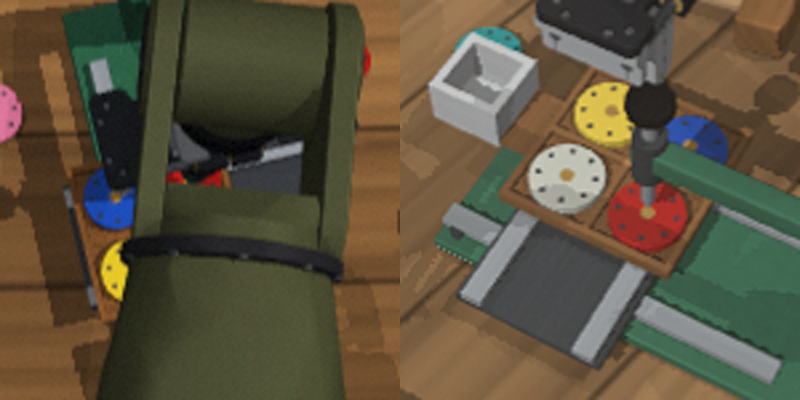

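The carrier has not moved (red circle fit unchanged at (1,−1) mm) and the fingers are over the knob. Pressing now.

Emit:
arm_command:
  plan: [1,0,0,-0.03,0,1,0,0,-0.055,0,1,0,0,-0.07,0,1,0,0,-0.08,0,1,0,0,-0.09,0,1,0,0,-0.096,0,1,0,0,-0.096,0,1,0,0,-0.096,0,1,0,0,-0.096,0]

```text
time_s: 7.2
ee_pos: [0.6784, -0.0479, 0.3916]
eef_rot: [3.141, -0.0, 0.22]
force: [-2.6, -0.6, 3.7]
grip_width: 0.0004
```

```bash
python3 look.py l3
```

```text
7.2 [ 0.67837309 -0.04792321  0.39155572] 0.2199741046920134 [-2.59850228 -0.59503499  3.72645053]
tcp jig [-2.97325388e-04 -6.73065551e-05]
top blue 244 centroid jig mm [-6.5 86. ] circ -2.0 78.1 r 30.9
top yellow 139 centroid jig mm [-72.4  94.2] circ -73.5 86.2 r 29.0
top white 80 centroid jig mm [115.   62.4] circ 115.0 62.7 r 19.6
scene blue 195 centroid jig mm [ 1.5 88.7] circ 3.4 84.9 r 28.3
scene yellow 209 centroid jig mm [-75.4  57.6] circ -76.5 62.5 r 29.4
scene red 490 centroid jig mm [ 2.1 -4. ] circ 1.0 -1.2 r 33.0
scene white 493 centroid jig mm [-75.2  -0.5] circ -74.7 -1.0 r 33.1
scene white 194 centroid jig mm [-81.9 -99. ] circ -78.6 -93.5 r 36.9
scene white 268 centroid jig mm [ 15.2 -91.1] circ 15.4 -90.2 r 41.2
scene white 136 centroid jig mm [ 84.6 -69.8] circ 91.2 -74.2 r 56.3
```

View pics/l3.png

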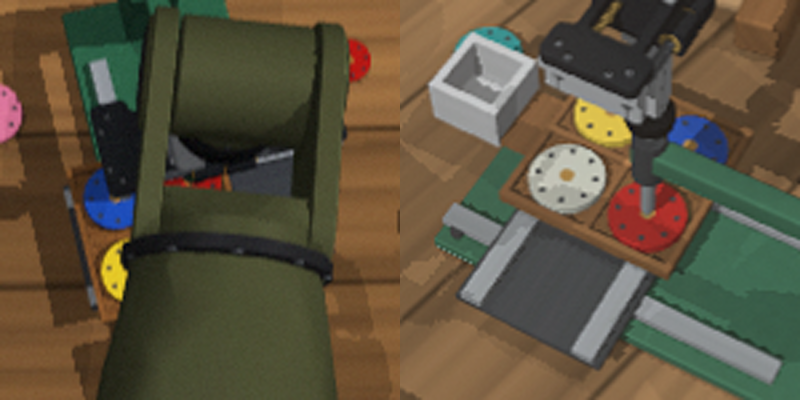

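Emit:
arm_command:
  plan: [1,0,0,-0.004,0,1,0,0,-0.006,0,1,0,0,-0.006,0,1,0,0,-0.006,0]

```text
time_s: 7.7
ee_pos: [0.6783, -0.0479, 0.3904]
eef_rot: [3.141, -0.002, 0.22]
force: [-7.5, 1.1, 13.5]
grip_width: 0.0004
```

The force rose from 3.7 to 13.5 N, so the punch is bottomed on red. Releasing and going back to the cup.

Emit:
arm_command:
  plan: [1,0,0,0.04,0,1,0,0,0.1,0,1,0,0,0.1025,0,1,-0.11,0,0.1025,0,1,-0.23,0,0.1025,0,1,-0.35,0,0.1025,0,1,-0.456,0,0.1025,0,1,-0.456,0,0.1025,0,1,-0.456,0,0,0,1,-0.456,0,-0.1,0,1,-0.456,0,-0.2,0,1,-0.456,0,-0.29,0,1,-0.456,0,-0.33,0,1,-0.456,0,-0.33,0,1,-0.456,0,-0.33,0]

```text
time_s: 9.2
ee_pos: [0.4965, -0.0479, 0.2569]
eef_rot: [-3.142, -0.0, 0.22]
force: [0.2, -0.4, 0.2]
grip_width: 0.0002
```

```bash
python3 look.py l4
```

```text
9.2 [ 0.49647924 -0.04794788  0.25693337] 0.2200374485946106 [ 0.1540469  -0.38475967  0.18868635]
tcp jig [-0.17814177  0.03809979]
top blue 407 centroid jig mm [-2.  76.6] circ -1.7 76.6 r 31.3
top yellow 434 centroid jig mm [-76.4  75.9] circ -76.3 75.9 r 31.7
top red 300 centroid jig mm [-6.3  6.5] circ -1.4 1.9 r 31.8
top white 125 centroid jig mm [80.4 63.9] circ 87.1 66.2 r 46.5
top white 366 centroid jig mm [-77.    2.1] circ -75.9 1.0 r 31.1
top white 143 centroid jig mm [-89.6 -83. ] circ -90.8 -82.0 r 38.3
top white 79 centroid jig mm [-126.2  -55.6] circ -126.0 -55.6 r 17.9
scene blue 201 centroid jig mm [ 0.3 88.6] circ 0.8 80.4 r 29.9
scene yellow 354 centroid jig mm [-79.8  68.7] circ -74.4 73.7 r 33.7
scene red 496 centroid jig mm [ 2.2 -3.9] circ 1.0 -1.2 r 33.0
scene white 473 centroid jig mm [-76.    0.3] circ -75.2 -1.1 r 33.2
scene white 138 centroid jig mm [-118.7  -74.7] circ -118.8 -72.5 r 22.6
scene white 220 centroid jig mm [-83.5 -95.1] circ -83.9 -91.9 r 39.1
scene white 60 centroid jig mm [  15.  -121.9] circ 15.7 -122.1 r 10.8
```

View pics/l4.png

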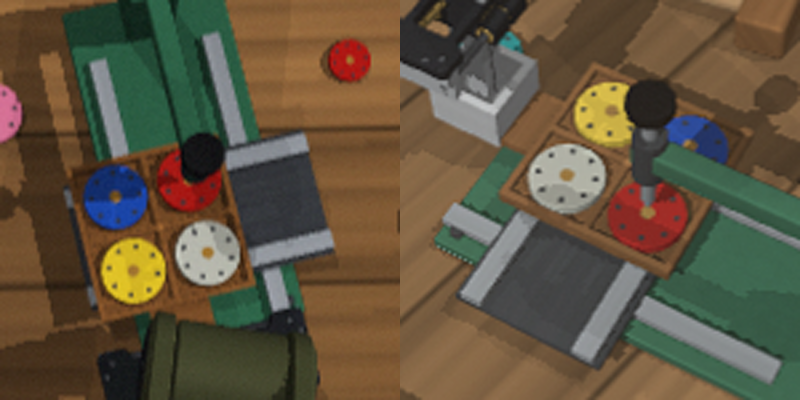

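Emit:
arm_command:
  plan: [1,0.0055,-0.0258,0,0,1,0.011,-0.0516,0,0,1,0.0166,-0.0774,0,0,1,0.0222,-0.1032,0,0,1,0.0278,-0.129,0,0,1,0.0333,-0.1548,0,0,1,0.0388,-0.1806,0,0,1,0.0444,-0.2065,0,0,1,0.0444,-0.2065,0,0,1,0.0444,-0.2065,0,0]

```text
time_s: 10.3
ee_pos: [0.5136, -0.1308, 0.2565]
eef_rot: [3.142, 0.001, 0.22]
force: [-0.9, 0.3, -0.3]
grip_width: 0.0006
```

```bash
python3 look.py l5
```

```text
10.3 [ 0.51360288 -0.13083875  0.25654307] 0.2195126490841901 [-0.88631438  0.25717529 -0.29660941]
tcp jig [-0.17880395 -0.04653872]
top blue 295 centroid jig mm [-6.   7.5] circ -1.2 2.4 r 31.3
top yellow 433 centroid jig mm [-76.    2.1] circ -75.8 2.3 r 31.8
top red 412 centroid jig mm [ -0.6 -71.9] circ -0.4 -72.3 r 32.3
top white 172 centroid jig mm [84.7 63. ] circ 86.2 62.3 r 48.2
top white 60 centroid jig mm [ 69.5 -51.5] circ 75.9 -51.4 r 35.4
top white 388 centroid jig mm [-75.8 -73.4] circ -75.2 -73.2 r 31.2
top white 136 centroid jig mm [-90.5  89.5] circ -91.2 89.6 r 33.5
scene blue 483 centroid jig mm [ 2.3 -2.9] circ 1.2 0.1 r 33.3
scene yellow 514 centroid jig mm [-74.   -1.3] circ -74.6 -0.5 r 33.6
scene red 619 centroid jig mm [  1.5 -75.6] circ 1.9 -74.6 r 33.3
scene white 69 centroid jig mm [-84.4  60.8] circ -83.5 61.7 r 16.0
scene white 550 centroid jig mm [-74.7 -74.8] circ -75.2 -74.7 r 32.1
```

View pics/l5.png

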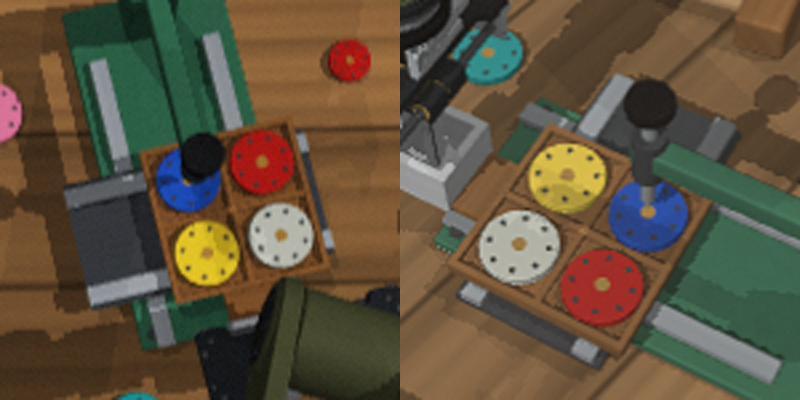

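Emit:
arm_command:
  plan: [1,0.0006,-0.003,0,0,1,0.0006,-0.003,0,0,1,-0.0042,0.0196,0,0,1,-0.0042,0.0196,0,0,1,-0.0042,0.0196,0.1,0,1,-0.0042,0.0196,0.22,0,1,-0.0042,0.0196,0.34,0,1,-0.0042,0.0196,0.4325,0,1,0.1,0.06,0.4325,0,1,0.2,0.11,0.4325,0,1,0.3,0.16,0.4325,0,1,0.412,0.2075,0.4325,0,1,0.412,0.2075,0.4325,0,1,0.412,0.2075,0.4325,0]

```text
time_s: 11.8
ee_pos: [0.679, -0.0469, 0.4284]
eef_rot: [-3.141, 0.002, 0.221]
force: [-0.1, -0.3, -0.8]
grip_width: 0.0008
```

```bash
python3 look.py l6
```

```text
11.8 [ 0.67899755 -0.04687116  0.42837585] 0.22122910906069793 [-0.11900955 -0.29775068 -0.81343498]
tcp jig [0.00053411 0.00083018]
top red 257 centroid jig mm [ -9.3 -74. ] circ 0.3 -72.3 r 32.3
top white 68 centroid jig mm [-90.6 107.7] circ -91.0 106.7 r 17.0
scene blue 483 centroid jig mm [ 2.4 -3. ] circ 1.2 0.1 r 33.3
scene yellow 499 centroid jig mm [-74.2  -1.2] circ -73.9 -0.3 r 33.5
scene red 618 centroid jig mm [  1.5 -75.5] circ 1.6 -74.6 r 33.4
scene white 142 centroid jig mm [-84.4  76.3] circ -84.7 77.7 r 32.0
scene white 558 centroid jig mm [-74.5 -75. ] circ -75.1 -75.1 r 32.5
scene white 74 centroid jig mm [ 98.3 -68.1] circ 98.2 -67.8 r 48.2
```

View pics/l6.png

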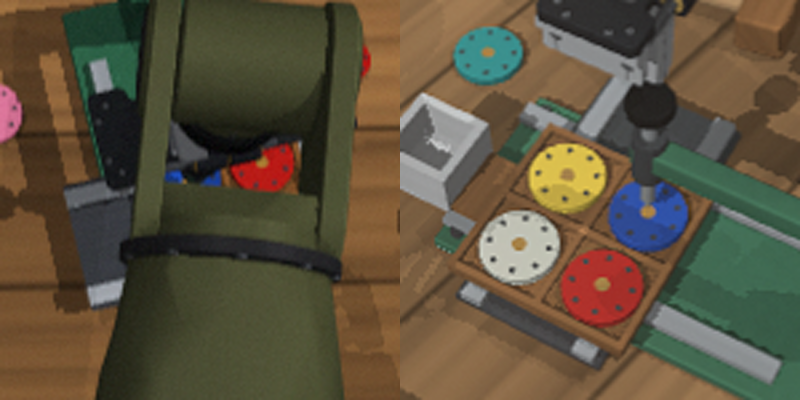

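Blue is within about 2 mm, and the punch stands over its dot. Pressing to the bottom.

Emit:
arm_command:
  plan: [1,0,-0.002,-0.03,0,1,0,-0.002,-0.055,0,1,0,-0.002,-0.07,0,1,0,-0.002,-0.08,0,1,0,-0.002,-0.09,0,1,0,-0.002,-0.096,0,1,0,-0.002,-0.1,0,1,0,-0.002,-0.103,0,1,0,-0.002,-0.103,0,1,0,-0.002,-0.103,0,1,0,-0.002,-0.103,0]

```text
time_s: 13.0
ee_pos: [0.6783, -0.0484, 0.3905]
eef_rot: [3.141, -0.001, 0.22]
force: [-8.5, -1.2, 13.3]
grip_width: 0.0003
```

```bash
python3 look.py l7
```

```text
13.0 [ 0.67830566 -0.04841748  0.39048124] 0.21992732765234035 [-8.47769469 -1.19768405 13.3265401 ]
tcp jig [-0.00046703 -0.0005364 ]
top red 214 centroid jig mm [-13.9 -74.3] circ -2.4 -72.9 r 32.1
top white 81 centroid jig mm [114.5  62.4] circ 114.5 62.7 r 20.0
top white 74 centroid jig mm [-90.5 106.3] circ -90.6 105.0 r 18.8
scene blue 478 centroid jig mm [ 2.4 -3. ] circ 1.2 0.1 r 33.3
scene yellow 492 centroid jig mm [-73.9  -1.5] circ -74.8 -1.0 r 33.4
scene red 618 centroid jig mm [  1.5 -75.6] circ 1.6 -74.6 r 33.4
scene white 63 centroid jig mm [-84.   59.3] circ -84.8 59.3 r 14.2
scene white 557 centroid jig mm [-74.4 -75. ] circ -75.1 -75.1 r 32.5
scene white 95 centroid jig mm [ 97.3 -68.8] circ 98.2 -74.2 r 48.6
```

View pics/l7.png

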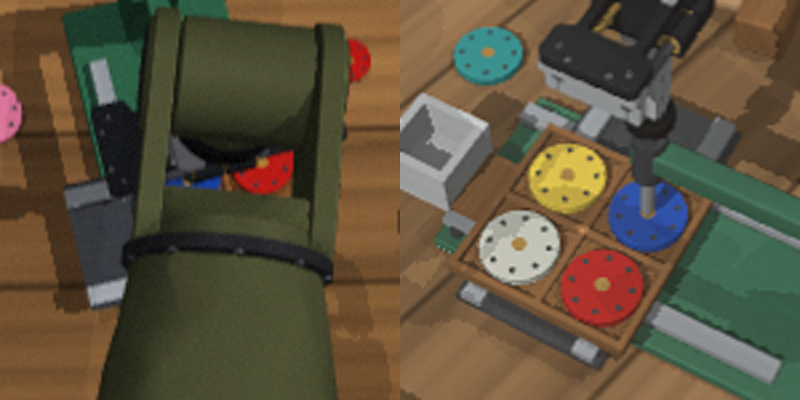

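Emit:
arm_command:
  plan: [1,0,0,0.04,0,1,0,0,0.1,0,1,0,0,0.1025,0,1,-0.1,-0.044,0.1025,0,1,-0.2,-0.088,0.1025,0,1,-0.31,-0.137,0.1025,0,1,-0.417,-0.184,0.1025,0,1,-0.417,-0.184,0.1025,0,1,-0.417,-0.184,0,0,1,-0.417,-0.184,-0.1,0,1,-0.417,-0.184,-0.2,0,1,-0.417,-0.184,-0.29,0,1,-0.417,-0.184,-0.33,0,1,-0.417,-0.184,-0.33,0,1,-0.417,-0.184,-0.33,0]

```text
time_s: 14.6
ee_pos: [0.5121, -0.1218, 0.2568]
eef_rot: [-3.142, -0.0, 0.22]
force: [0.3, -0.3, -0.2]
grip_width: 0.0007
```

```bash
python3 look.py l8
```

```text
14.6 [ 0.51213185 -0.12179455  0.25682333] 0.22017475504379913 [ 0.34896736 -0.30087926 -0.22793152]
tcp jig [-0.17834323 -0.03738726]
top blue 296 centroid jig mm [-6.   7.4] circ -1.2 2.4 r 31.3
top yellow 433 centroid jig mm [-76.1   2.1] circ -76.0 2.0 r 31.8
top red 415 centroid jig mm [ -0.7 -72.1] circ -0.7 -72.5 r 32.1
top white 61 centroid jig mm [ 79.  -51.1] circ 87.5 -50.1 r 46.2
top white 164 centroid jig mm [83.3 63.2] circ 85.8 66.5 r 47.8
top white 385 centroid jig mm [-75.8 -73.4] circ -75.3 -73.8 r 31.1
top white 136 centroid jig mm [-90.5  89.5] circ -91.2 89.6 r 33.5
scene blue 483 centroid jig mm [ 2.3 -2.9] circ 1.2 0.1 r 33.3
scene yellow 513 centroid jig mm [-74.1  -1.3] circ -74.6 -0.5 r 33.6
scene red 619 centroid jig mm [  1.5 -75.6] circ 1.9 -74.6 r 33.3
scene white 75 centroid jig mm [-84.5  62.2] circ -83.2 63.5 r 17.7
scene white 550 centroid jig mm [-74.7 -74.8] circ -75.2 -74.7 r 32.1
```

View pics/l8.png

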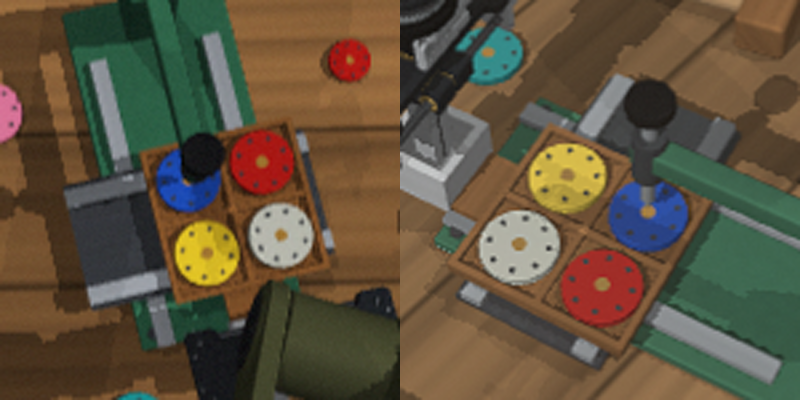

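Emit:
arm_command:
  plan: [1,-0.025,-0.0055,0,0,1,-0.05,-0.011,0,0,1,-0.075,-0.0165,0,0,1,-0.1,-0.022,0,0,1,-0.115,-0.025,0,0,1,-0.127,-0.0273,0,0,1,-0.127,-0.0273,0,0,1,-0.127,-0.0273,0,0,1,-0.127,-0.0273,0,0]

```text
time_s: 15.6
ee_pos: [0.4609, -0.1329, 0.2565]
eef_rot: [-3.141, 0.001, 0.22]
force: [0.3, 0.9, 0.5]
grip_width: 0.0005
```

```bash
python3 look.py l9
```

```text
15.6 [ 0.46085101 -0.13285764  0.25648483] 0.22004753505685448 [0.25438945 0.88341208 0.49742648]
tcp jig [-0.23080382 -0.0374366 ]
top blue 415 centroid jig mm [-35.7   2.5] circ -35.5 2.8 r 31.8
top yellow 440 centroid jig mm [-110.5    1.5] circ -110.2 1.7 r 32.0
top red 422 centroid jig mm [-35.4 -72.3] circ -35.3 -72.7 r 32.3
top white 174 centroid jig mm [63.2 63.6] circ 72.6 62.8 r 61.3
top white 123 centroid jig mm [-27.2  90.7] circ -29.4 90.6 r 32.5
top white 384 centroid jig mm [-110.4  -73.5] circ -110.1 -73.6 r 30.9
top white 141 centroid jig mm [-125.7   88.9] circ -125.8 88.8 r 34.3
scene blue 476 centroid jig mm [-35.2  -2.4] circ -35.0 -0.2 r 32.9
scene yellow 498 centroid jig mm [-108.6   -1.7] circ -109.3 -0.6 r 33.5
scene red 602 centroid jig mm [-33.4 -76. ] circ -33.2 -74.9 r 33.3
scene white 90 centroid jig mm [-119.8   65.8] circ -121.0 67.3 r 22.1
scene white 526 centroid jig mm [-109.6  -75.3] circ -110.7 -75.9 r 32.9
```

View pics/l9.png

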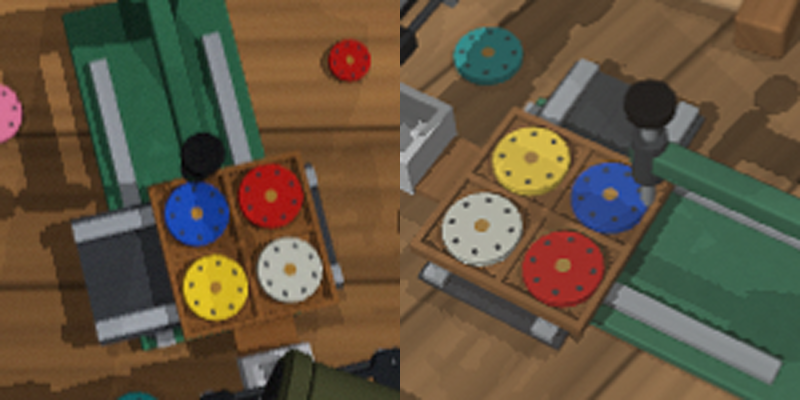

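Emit:
arm_command:
  plan: [1,-0.005,-0.001,0,0,1,-0.01,-0.002,0,0,1,-0.014,-0.003,0,0,1,-0.014,-0.003,0,0,1,-0.014,-0.003,0,0]

```text
time_s: 16.2
ee_pos: [0.458, -0.1332, 0.2569]
eef_rot: [3.139, -0.012, 0.22]
force: [46.5, 12.3, -29.9]
grip_width: 0.0003
```

The force jumped to 46 N, so the carrier is on its stop. Backing off to the cup centre and lifting clear.

Emit:
arm_command:
  plan: [1,0.015,0.003,0,0,1,0.045,0.01,0,0,1,0.045,0.01,0,0,1,0.045,0.01,0.08,0,1,0.045,0.01,0.2,0,1,0.045,0.01,0.32,0,1,-0.05,-0.2,0.4,0,1,-0.12,-0.3,0.4,0,1,-0.2,-0.4,0.4,0,1,-0.3,-0.5,0.4,0,1,-0.3,-0.5,0.4,0,1,-0.3,-0.5,0.4,0,1,-0.3,-0.5,0.4,0]

```text
time_s: 17.5
ee_pos: [0.3346, -0.3346, 0.4165]
eef_rot: [-3.141, 0.0, 0.218]
force: [0.8, 0.1, -0.4]
grip_width: 0.0007
```

```bash
python3 look.py l10
python3 - <<'E'
from h import *
for n in("top","scene"): cv2.imwrite(f"pics/f_{n}.png",vision.camera(n))
E
```

```text
17.5 [ 0.33463545 -0.33458315  0.41646152] 0.21753348694413965 [ 0.80960201  0.07532654 -0.4498767 ]
tcp jig [-0.39656108 -0.2081647 ]
top blue 424 centroid jig mm [-35.7   2.1] circ -35.6 2.3 r 32.0
top yellow 441 centroid jig mm [-110.4    1.3] circ -110.1 1.3 r 31.9
top red 417 centroid jig mm [-35.4 -72.9] circ -35.1 -72.8 r 32.0
top white 379 centroid jig mm [-110.8  -73.8] circ -110.3 -73.6 r 30.7
scene blue 471 centroid jig mm [-34.7  -3. ] circ -35.0 -1.3 r 33.4
scene yellow 507 centroid jig mm [-108.6   -1.9] circ -109.1 -1.2 r 33.5
scene red 597 centroid jig mm [-33.4 -76. ] circ -33.5 -75.1 r 33.3
scene white 515 centroid jig mm [-109.8  -75.2] circ -110.2 -74.7 r 31.6
```

View pics/l10.png

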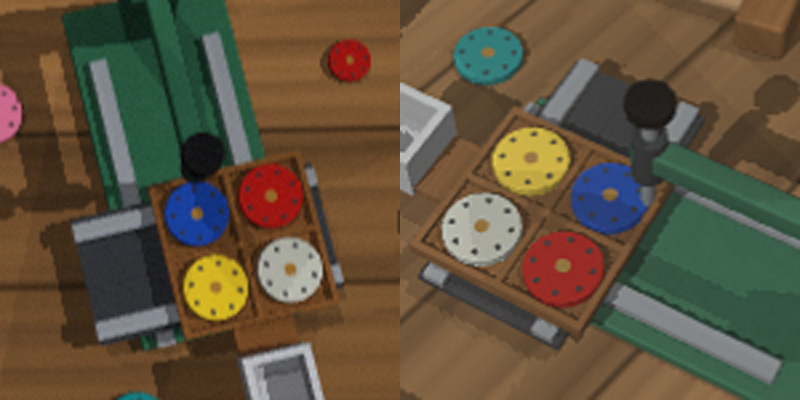

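View pics/f_top.png

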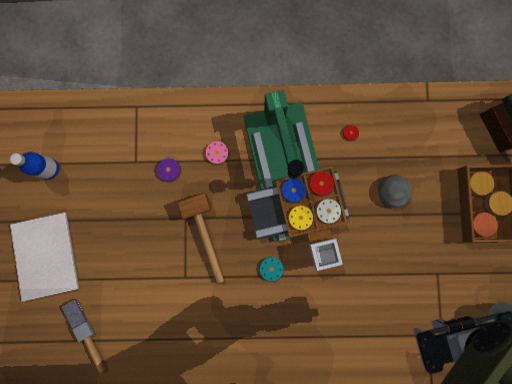

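Tray, punch, mallet and stone look right. I'll check the saddle value independently from the cup rim.

Run:
```python
from h import *
j=np.load("jig.npy"); c,s=np.cos(j[2]),np.sin(j[2])
def wj(w): d=np.array(w[:2])-j[:2]; return np.array([c*d[0]+s*d[1],-s*d[0]+c*d[1]])*1000
for n in("top","scene"):
    I=cv2.imread(f"pics/f_{n}.png"); I0=cv2.imread(f"pics/{n}0.png"); vision.camera(n)
    for q in("cup","carrier_mid"):
        z={"cup":.081,"carrier_mid":.042}[q]
        print(n,q,[(wj(back(n,d["at"][::-1],z)).round(1),round(d["confidence"],2)) for d in vision.pinpoint(q,n)])
# template: shift of cup via projected rim edge fit: overlay predictions
I=cv2.imread("pics/f_top.png")
x0,y0=300,230;k=10
A=cv2.resize(I[y0:y0+50,x0:x0+55],None,fx=k,fy=k,interpolation=cv2.INTER_CUBIC)
for sx,col in((-.075,(0,255,0)),(-.068,(0,0,255))):
    p=[proj("top",j2w(j,[(-.14+sx+a*.033,-.037+b*.033,.081)]))[0] for a,b in((1,1),(1,-1),(-1,-1),(-1,1))]
    p=((np.array(p)-[x0,y0]+.5)*k-.5).astype(int); cv2.polylines(A,[p],True,col,1)
cv2.imwrite("pics/cupov.png",A)
```

```text
top cup [(array([-213.7,  -35.7]), 0.96)]
top carrier_mid [(array([-80.2, -32.3]), 0.58)]
scene cup [(array([-219.1,  -40.3]), 0.76)]
scene carrier_mid [(array([-68.7, -31.6]), 0.6)]
```

View pics/cupov.png

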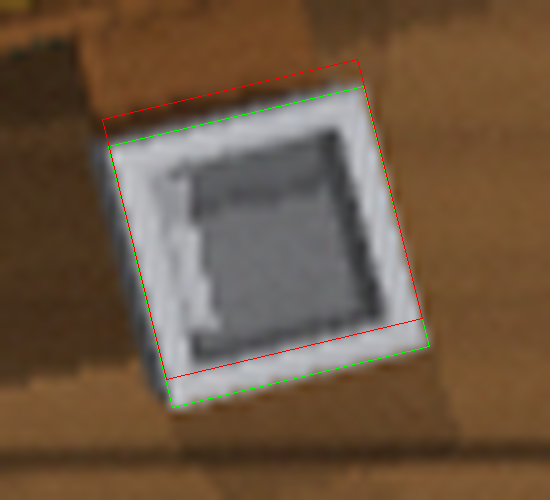

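The green outline, drawn for a saddle value of −0.075, fits the cup rim, so the carrier is at its stop. Handing in.

```bash
python3 -c "
from station import job
print(job.hand_in())"
```

```text
the job is handed in; nothing more can be done
None
```

I punched red, let the knob spring up, punched blue, pulled the carrier to its stop on the robot's side, moved the arm clear and handed in at about 18 s. No verdict was reported.

- **Punching:** The camera views put each medallion within about 3 mm of the punch axis. Both presses bottomed out at about 13 N, with the knob pushed down about 12.5 mm. Top and scene views disagreed with each other by about 2–3 mm, inside the 6 mm tolerance.
- **End position:** The carrier stopped with a clear force rise, to about 46 N at the fingers. That is under the wrist limit of 120 N; the 40 N limit applies to the arm and gripper body, and this push was made with the fingertips. The cup rim matches a saddle value of −0.075 m. The medallions average −0.073 m, consistent with their play in the pockets.
- **Weaker check:** The network's carrier_mid fixes (−80 and −69 mm) were low in confidence (about 0.6) and disagreed with each other, so I did not use them.
- **Scene:** In the last pictures the punch is up, all four medallions are in their pockets, and the mallet and stone have not moved.

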